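# Shut down the bench outlets and set the run-on timer

### The arm

A 6-joint arm with a two-finger parallel gripper is mounted at the origin on a cart in front of the work surface, level with it; the furniture and walls round the work are solid. World frame = base frame: x ahead of the robot, y to its left, z up, the work surface at z = 0. Lengths are in m, angles in rad, forces in N, time in s.
With the tool pointing down it reaches from about 0.25 to 0.85 m from the base axis. Payload 12.5 kg.
Tool frame: the origin (TCP) lies at the very end of the fingers, on their centre line; the grasp point (between the pads) lies arm.pinch_z behind it (arm.pinch_z is the distance from the TCP to the grasp point, in m); z points along the fingers, y is the line along which they close (so a half turn about z gives the same grasp; the last joint's range is limited). The gripper opens to 93 mm and grips with 3 to 60 N. Pads are 15 mm wide; open, the fingers measure 128 mm over their backs; the gripper's body (75 mm by 188 mm) begins 65 mm behind the grasp point.
Start: joints at [-1.288, 0.351, 1.652, -0, 1.139, -0.085], TCP at [0.198, -0.513, 0.219] pointing down, gripper open.
Joint ranges: [-2.75, 2.75], [-0.79, 2.1], [0.01, 2.65], [-1.57, 4.71], [0.07, 3.14], [-2.87, 2.87]. Speed limits (rad/s): [2.22, 2.22, 2.79, 3.14, 3.14, 3.14].

### API

Orientations are given as a rotation vector (axis times angle).
In Python, from bench import arm gives the robot as it stands.
- The arm moves only by the shell command python3 -m creep [OPENING] [FORCE], which reads ROWS from standard input. ROWS is a JSON list of rows, 1 to 5 of them, each an object with the fields sx, sy, sz (the shift in m), twist (a turn about the tool's z in rad); a field left out counts as zero; each row shifts and turns the commanded pose from where the row before left it, along the tool's axes as they then stand; what a row does not reach is not made up. A row lasts 1/12 s, in which the tool goes at most 0.0417 m and 0.125 rad, less where a joint would pass 70% of its speed; a pose out of reach is approached as far as the arm can. OPENING is the finger opening in m, set as the command begins (- or left out keeps the last). The fingers move at their own pace and stop on an object; FORCE is the grip in N (left out, the last holds). Time passes only in rows, so rows that do not move let the fingers close. It prints the time, the measured TCP pose, the force, the opening and the grip force at its end. Input that does not fit is refused with a message, and nothing moves.
- arm.observe(): the state, without advancing time (a new reading comes with each control period).
- arm.read_camera(name): name is "side" or "top"; returns a dict with "frame" (384x512x3 uint8, blue, green, red), "camera_matrix" (3x3 intrinsics, pixels), "R" (3x3) and "t" (3): a world point X has camera coordinates R X + t. Camera axes: x right, y down, z forward; pixel columns grow to the right and rows downward; lengths in m; the calibration is good to about 2 mm. A picture is of the moment at which its call begins. There is no depth.
- arm.sign_off(): hands the job in; it is judged then, once.
The state is a dict: "time_s": time; "joint_pos": joint angles; "joint_velocities": joint speeds; "joint_torque": joint torques, N m; "ee_pos": TCP position; "eef_rot": TCP orientation; "wrist_force": force on the tool from outside, world axes, zero at the start; "torque": the same for the moment, N m; "width": finger opening in m; "grip_force": force on a finger pad.
Only numpy, scipy, OpenCV 4.12 (cv2) and the standard library are available. Lean on these libraries where they do the work, as an engineer would, in place of code of your own. Each camera call takes 0.05 s, during which the arm holds its last target. There are 200 camera calls.

### The job

Shut down the bench at the grey control box: flip all four red-tipped outlet toggles to off, over to the right (one drag of a fingertip along the bank from left to right does it), and turn the black run-on timer dial clockwise, counting its clicks, to position 5 (the red dot is 0, each white dot is one click more). Leave everything else lying where it is.

Things in the scene. Friction and masses are not known exactly. Their poses are not given: they have to be found in the camera images.
- control_box: grey wedge-shaped control box, 150 mm deep (its x), 200 mm wide (its y), fixed to the desk, level; only its place and yaw vary. Origin: centre of its underside; x points from the low front (28 mm high) to the high back (115 mm). Its top is a dark panel sloping 30 degrees, rising to the back, so whatever works square to it leans 30 degrees from vertical towards the front.
- panel: the sloping panel's frame, origin at box (0, 0, 71) mm: x (u) = up the slope = box (cos30, 0, sin30), y (v) = box y = left seen from the front, z (n) = outward normal = box (-sin30, 0, cos30). The panel's face is at n = 2 mm. Dial axis at u = -45, v = 0 mm; toggle pivots at u = 42, n = 4, v = 66, 22, -22, -66 mm (toggle_1 to toggle_4, left to right).
- dial_grip (a point): point on the axis of the black timer dial at n = 28 mm, the height to grip; x along its pointer, z = n. The dial is a bar 60 mm long (x), 16 mm thick (y), from n = 8 to 36 mm, on a disc 60 mm across with its top at n = 9.5 mm. A white line on one end of the bar is the pointer. Dots 41 mm from the axis mark positions 0 (larger, red, left) to 8 clockwise; position 4 is straight up the slope.
- dial (a joint): turn of the dial in rad: 0 at position 0, growing clockwise seen from in front of the panel (about -n), 0.349 rad (20 degrees) a click, stops just beyond 0 and 8. A sprung ball pulls it into the nearest position; passing a click takes about 0.1 N m. It starts at one of positions 1 to 3, or now and then poised half-way between two of them.
- toggle_1_tip (a point): centre of the red ball, 11 mm in diameter, on the end of the leftmost toggle, 34 mm from its pivot. Each toggle is a metal stick 6 to 8 mm thick that swings along the row (in the plane v, n).
- toggle_2_tip (a point): the same on the second toggle from the left
- toggle_3_tip (a point): the same on the third toggle from the left
- toggle_4_tip (a point): the same on the rightmost toggle
- toggle_1 (a joint): leftmost toggle, rad: 0 = on, leaning 15 degrees left of n (ball centre at n = 37 mm); 1.13 = off, leaning 50 degrees right (ball top at n = 31 mm). Pushed past 0.44 it snaps to off by itself; takes 1 to 2 N at the ball. A fingertip ending 34 mm over the panel frame's origin plane (n = 34), dragged right along the row, flips each toggle and passes over it. All start on.
- toggle_2 (a joint): the same for the second toggle from the left
- toggle_3 (a joint): the same for the third toggle from the left
- toggle_4 (a joint): the same for the rightmost toggle
- small_carton: brown cardboard carton, 61x90x56 mm, standing loose behind the box; origin: centre of its underside. Leave alone.
- torch: black and silver pocket torch lying loose, 26x120x23 mm, to the right of the box; origin: centre of its underside. Leave alone.
- wood_block: beech block lying loose, 45x110x40 mm, behind the cream kitchen scale that stands to the right of the box; origin: centre of its underside. Leave alone.

How it is judged:
By the outcome, as a careful person would: the job done as asked, in the order asked, and still so for the second after the job is handed in, with the robot touching nothing.
It also fails if it takes over 54 s, if anything falls off the work surface, if the arm or the gripper's body presses on something with over 40 N, if the wrist force passes 120 N, or if a joint passes its speed limit or range.

## Working session

There is one attempt and no reset: what is moved stays moved. The work goes in short steps, Python scripts to look and compute and a shell command to move; the robot and the scene stay as the last step left them, time stands still between calls to the robot, and variables do not carry over. Pictures are saved under pics/ and viewed, at most 10 in all, crops included, and the job is handed in when it is done.

```bash
mkdir -p pics; ls; python3 - <<'E'
from bench import arm
import cv2
for n in("side","top"):
    c=arm.read_camera(n); cv2.imwrite(f"pics/{n}0.png",c["frame"]); print(n,c["camera_matrix"].tolist(),c["R"].round(3).tolist(),c["t"].round(3).tolist(), (-c["R"].T@c["t"]).round(3))
print(arm.observe(),arm.pinch_z)
E
```

```text
pics
side [[417.5321734830092, 0.0, 254.133552090463], [0.0, 417.5321734830092, 190.23694912290222], [0.0, 0.0, 1.0]] [[-0.917, -0.4, -0.014], [-0.181, 0.445, -0.877], [0.357, -0.802, -0.48]] [0.581, 0.148, 0.992] [0.205 0.962 0.614]
top [[466.40713286052346, 0.0, 256.8325404357254], [0.0, 466.40713286052346, 188.5081870013705], [0.0, 0.0, 1.0]] [[0.001, -1.0, -0.004], [-0.995, -0.001, -0.1], [0.1, 0.004, -0.995]] [0.131, 0.571, 1.065] [0.462 0.126 1.117]
{'time_s': 0.1, 'joint_pos': array([-1.28759196e+00,  3.51182828e-01,  1.65234929e+00,  1.57066286e-05,
        1.13908394e+00, -8.45653136e-02]), 'joint_velocities': array([ 0.000373  , -0.0028912 , -0.00237952,  0.00019183,  0.00026987,
       -0.00098377]), 'joint_torque': array([ 1.32654191e-04, -4.98028421e+01, -2.85704488e+01,  6.99633546e-02,
        2.38825358e-02, -2.72782688e-05]), 'ee_pos': array([ 0.19770519, -0.51291446,  0.21815911]), 'eef_rot': array([-3.08762712e+00, -5.74244505e-01,  1.37062805e-04]), 'wrist_force': array([1.09823718, 0.14064502, 0.01410776]), 'torque': array([-0.01228151,  0.01148553,  0.01112447]), 'grip_force': 0.0, 'width': 0.092800588195835} 0.0188
```

View pics/side0.png

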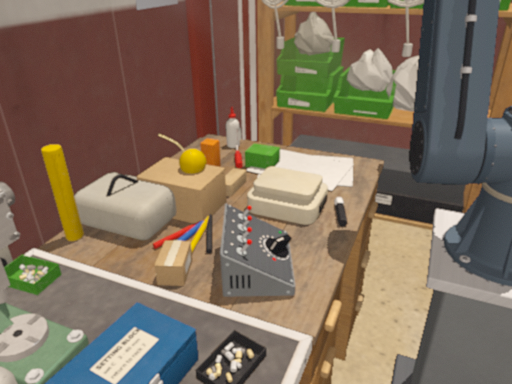

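View pics/top0.png

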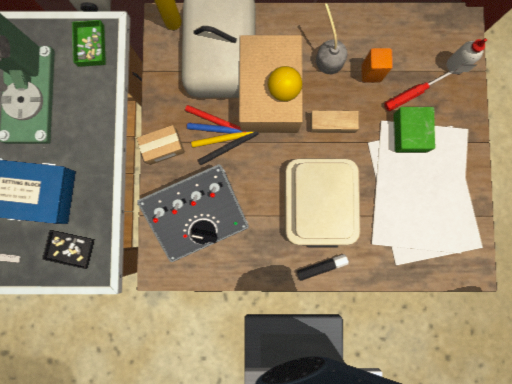

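The side view shows the box at about (255,250); the top view shows it at about (192,212), with toggles running from (158,213) to (215,187) and the dial at (202,231). I'll enlarge both.

```bash
python3 - <<'E'
import cv2
for n,(x,y,w,h),s in(("top",(130,155,125,110),6),("side",(205,190,100,115),5)):
    im=cv2.imread(f"pics/{n}0.png")[y:y+h,x:x+w]
    im=cv2.resize(im,None,fx=s,fy=s,interpolation=cv2.INTER_CUBIC)
    for k in range(0,w,10):
        cv2.line(im,(k*s,0),(k*s,6),(255,255,255),1); cv2.putText(im,str(x+k),(k*s,16),0,.35,(0,255,255),1)
    for k in range(0,h,10):
        cv2.line(im,(0,k*s),(6,k*s),(255,255,255),1); cv2.putText(im,str(y+k),(8,k*s+4),0,.35,(0,255,255),1)
    cv2.imwrite(f"pics/{n}0c.png",im)
E
```

```text
(no output)
```

View pics/top0c.png

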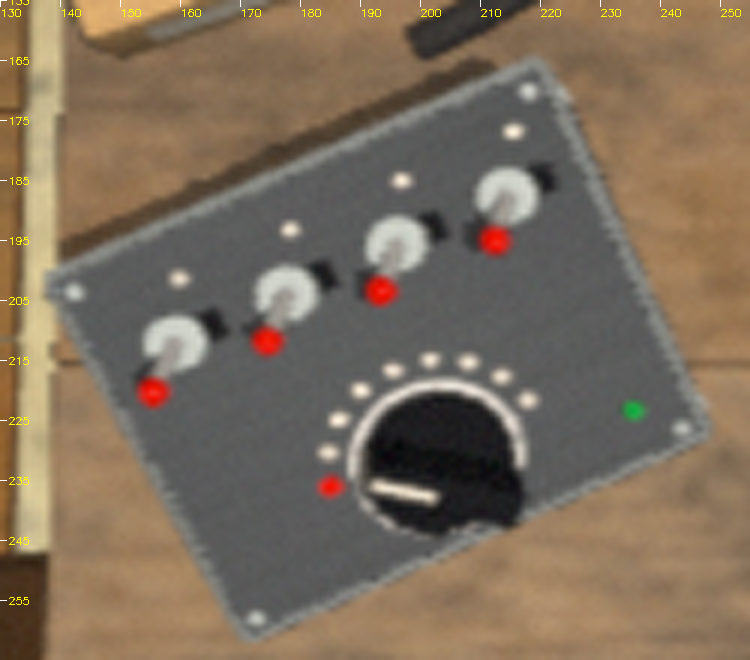

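View pics/side0c.png

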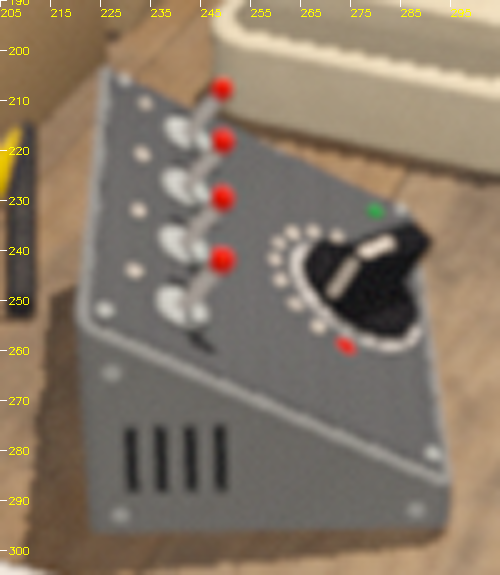

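```bash
cat > geo.py <<'E'
import numpy as np, json
from scipy.spatial.transform import Rotation as Ro
c3,s3=np.cos(np.pi/6),.5
Pm=np.array([[c3,0,-s3],[0,1,0],[s3,0,c3]])
def panel(p): # -> R,t of panel frame in world
    B=Ro.from_euler('z',p[2]).as_matrix(); return B@Pm, np.r_[p[0],p[1],0]+B@[0,0,.071]
def proj(c,X):
    q=np.atleast_2d(X)@c["R"].T+c["t"]; q=q@c["camera_matrix"].T; return q[:,:2]/q[:,2:]
def tip(v,th): a=np.radians(15)-th; return [.042,v+.034*np.sin(a),.004+.034*np.cos(a)]
def pt(r,phi,n): return [-.045+r*np.sin(phi),r*np.cos(phi),n]  # phi clockwise from left(+v)
def load(): return np.array(json.load(open('box.json')))
E
cat > fit.py <<'E'
from geo import *; from bench import arm; from scipy.optimize import least_squares
T=lambda l:np.array(l)/6+[130,155]; S=lambda l:np.array(l)/5+[205,190]
tips=[tip(v,0) for v in(.066,.022,-.022,-.066)]
dots=[pt(.041,np.radians(20*i),.002) for i in range(9)]
cor=[(.0866,.1,.002),(.0866,-.1,.002),(-.0866,-.1,.002),(-.0866,.1,.002)]
ob={"top":(tips+dots+cor,T([(153,393),(267,342),(381,292),(495,241),(331,487),(328,452),(339,419),(361,390),(393,370),(430,360),(468,362),(502,377),(528,400),(50,272),(541,60),(708,435),(250,640)])),
"side":(tips+dots[:1],S([(222,261),(223,199),(223,142),(222,90),(346,345)]))}
C={n:arm.read_camera(n) for n in ob}
def f(p):
    R,t=panel(p); return np.concatenate([(proj(C[n],np.array(A)@R.T+t)-b).ravel() for n,(A,b) in ob.items()])
r=least_squares(f,[.4,.25,-.4]); p=r.x; print(p, np.degrees(p[2])); print(r.fun.reshape(-1,2).round(1).tolist())
json.dump(p.tolist(),open('box.json','w'))
R,t=panel(p); L={"top":T([(370,486),(438,498)]),"side":S([(395,240),(360,255)])}
# dial angle: line on top face n=36; intersect pixel rays with that plane
for n,px in L.items():
    c=C[n]; o=-c["R"].T@c["t"]
    for q in px:
        d=c["R"].T@np.linalg.solve(c["camera_matrix"],np.r_[q,1]); a=R.T@(o-t); b=R.T@d; X=a+b*(.036-a[2])/b[2]
        print(n,X.round(4),np.degrees(np.arctan2(X[0]+.045,X[1])).round(1))
E
python3 fit.py
```

```text
[0.50837281 0.26797785 0.4083454 ] 23.396468216908882
[[1.2, -1.0], [1.3, -0.7], [1.4, -0.5], [1.4, -0.2], [1.9, 1.9], [0.9, 2.4], [-0.2, 2.2], [-1.1, 1.9], [-1.8, 1.1], [-2.1, 0.2], [-2.1, -0.7], [-1.7, -1.8], [-1.1, -2.5], [-1.4, -0.0], [2.2, -1.1], [2.4, 0.7], [-0.8, 1.0], [-1.4, -0.6], [-1.3, -0.6], [-1.0, -0.5], [-0.5, -0.5], [1.7, 1.1]]
top [-0.0275  0.0246  0.036 ] 35.5
top [-0.0432  0.0043  0.036 ] 23.3
side [-0.0478 -0.0011  0.036 ] -110.5
side [-0.0286  0.0234  0.036 ] 35.1
```

```bash
sed -i 's/radians(20\*i)/radians(10+20*i)/; s/tips+dots+cor,/tips+dots,/; s/,(50,272),(541,60),(708,435),(250,640)//' fit.py; python3 fit.py
```

```text
[0.50681102 0.27011219 0.42353954] 24.267028126737618
[[0.3, 0.3], [0.3, 0.3], [0.2, 0.2], [0.1, 0.2], [0.3, 0.2], [0.2, 0.4], [0.1, 0.4], [0.2, 0.4], [0.1, 0.3], [0.1, 0.3], [0.1, 0.2], [0.1, -0.0], [0.0, 0.0], [-0.6, 0.3], [-0.8, 0.2], [-0.8, 0.2], [-0.7, 0.2], [-0.6, 0.3]]
top [-0.0265  0.0225  0.036 ] 39.4
top [-0.0425  0.0025  0.036 ] 45.6
side [-0.0472 -0.0023  0.036 ] -136.3
side [-0.0275  0.0222  0.036 ] 38.3
```

```bash
cat > go.py <<'E'
# usage: go.py u v n [dx dz world]  -> deltas in tool axes to panel point, with tool y along box y
import sys; from geo import *; from bench import arm
p=load(); R,t=panel(p); s=arm.observe(); T=Ro.from_rotvec(s["eef_rot"]).as_matrix()
y=T[:,1]; yaw=np.arctan2(y[1],y[0])-(p[2]+np.pi/2); yaw=(yaw+np.pi/2)%np.pi-np.pi/2
print("t",s["time_s"],"q",s["joint_pos"].round(2),"F",s["wrist_force"].round(1),"panel now",(R.T@(s["ee_pos"]-t)).round(4),"turn about tool z",yaw.round(3))
print("tool x,y world",T[:,0].round(3),y.round(3))
for a in sys.argv[1:]:
    X=R@np.array(eval(a))/1000+t; print(a,"world",X.round(4),"tool delta",(T.T@(X-s["ee_pos"])).round(4))
E
python3 go.py 42,112,80 42,112,35 && python3 - <<'E'
from geo import *
p=load(); R,t=panel(p); o=np.array([-.045,0])
by=Ro.from_euler('z',p[2]).as_matrix()
g=np.array([[a,b,h] for a in np.linspace(-.0075,.0075,7) for b in np.linspace(-.0175,.0175,15) for h in np.linspace(0,.04,41)])@np.array([[1,0,0],[0,1,0],[0,0,1]])
gp=g@by.T@R
def phi(u,v,n,pr=0):
    q=gp+np.array([u,v,n])/1000; m=(q[:,2]<.036)&(q[:,2]>.008); q=q[m]
    r=np.hypot(q[:,0]+.045,q[:,1]); th=np.degrees(np.arctan2(q[:,0]+.045,q[:,1])); k=(r>.0085)&(r<.031)
    if not k.any(): return None
    ph=th[k]+np.degrees(np.arcsin(.008/r[k])); i=np.argmax(ph); return round(ph[i]),round(1000*r[k][i]), round(1000*gp[:,2].min()+n,1)
for u in(-50,-45,-40,-35,-30,-25):
    print(u,[(v,)+(phi(u,v,20) or ()) for v in range(50,0,-5)])
E
```

```text
t 0.3 q [-1.29  0.35  1.65 -0.    1.14 -0.08] F [ 0.5  0.7 -0.1] panel now [-0.4491 -0.587   0.4296] turn about tool z -0.056
tool x,y world [0.933 0.36  0.   ] [ 0.36  -0.933 -0.   ]
42,112,80 world [0.4575 0.3707 0.1613] tool delta [ 0.5601 -0.7313  0.0574]
42,112,35 world [0.478  0.38   0.1223] tool delta [ 0.5826 -0.7326  0.0964]
-50 [(50,), (45, 40, 30, np.float64(16.2)), (40, 47, 26, np.float64(16.2)), (35, 57, 22, np.float64(16.2)), (30, 72, 18, np.float64(16.2)), (25, 98, 9, np.float64(16.2)), (20, 140, 9, np.float64(16.2)), (15, 174, 9, np.float64(16.2)), (10, 222, 9, np.float64(16.2)), (5, 233, 10, np.float64(16.2))]
-45 [(50,), (45, 42, 31, np.float64(16.2)), (40, 54, 29, np.float64(16.2)), (35, 64, 25, np.float64(16.2)), (30, 76, 22, np.float64(16.2)), (25, 98, 9, np.float64(16.2)), (20, 143, 9, np.float64(16.2)), (15, 177, 9, np.float64(16.2)), (10, 222, 9, np.float64(16.2)), (5, 233, 10, np.float64(16.2))]
-40 [(50,), (45, 42, 31, np.float64(16.2)), (40, 58, 31, np.float64(16.2)), (35, 68, 29, np.float64(16.2)), (30, 79, 26, np.float64(16.2)), (25, 98, 9, np.float64(16.
[... 334 characters left out ...]
, (15, 176, 9, np.float64(16.2)), (10, 222, 9, np.float64(16.2)), (5, 222, 9, np.float64(16.2))]
-30 [(50,), (45, 42, 31, np.float64(16.2)), (40, 58, 31, np.float64(16.2)), (35, 71, 31, np.float64(16.2)), (30, 81, 31, np.float64(16.2)), (25, 93, 11, np.float64(16.2)), (20, 138, 9, np.float64(16.2)), (15, 171, 9, np.float64(16.2)), (10, 176, 11, np.float64(16.2)), (5, 178, 15, np.float64(16.2))]
-25 [(50,), (45, 42, 31, np.float64(16.2)), (40, 58, 31, np.float64(16.2)), (35, 71, 31, np.float64(16.2)), (30, 81, 31, np.float64(16.2)), (25, 92, 15, np.float64(16.2)), (20, 115, 14, np.float64(16.2)), (15, 136, 14, np.float64(16.2)), (10, 150, 15, np.float64(16.2)), (5, 159, 18, np.float64(16.2))]
```

```bash
R='x'; echo '[{"sx": 0.025, "sy": -0.032, "twist": -0.056}, {"sx": 0.025, "sy": -0.032}, {"sx": 0.025, "sy": -0.032}, {"sx": 0.025, "sy": -0.032}, {"sx": 0.025, "sy": -0.032}]' | python3 -m creep 0 20
echo '[{"sx": 0.025, "sy": -0.032}, {"sx": 0.025, "sy": -0.032}, {"sx": 0.025, "sy": -0.032}, {"sx": 0.025, "sy": -0.032}, {"sx": 0.025, "sy": -0.032}]' | python3 -m creep
echo '[{"sx": 0.025, "sy": -0.032}, {"sx": 0.025, "sy": -0.032}, {"sx": 0.025, "sy": -0.032}, {"sx": 0.025, "sy": -0.032}, {"sx": 0.025, "sy": -0.032}]' | python3 -m creep
python3 go.py 42,112,80
```

```text
time_s: 0.72
ee_pos: [0.248, -0.3147, 0.2185]
eef_rot: [-3.071, -0.66, -0.0]
wrist_force: [0.7, 0.1, 0.5]
width: 0.0646
grip_force: 0.0
time_s: 1.13
ee_pos: [0.2961, -0.1176, 0.2189]
eef_rot: [3.071, 0.659, 0.001]
wrist_force: [1.1, 0.2, -0.1]
width: 0.0309
grip_force: 0.0
time_s: 1.55
ee_pos: [0.3443, 0.0802, 0.219]
eef_rot: [3.071, 0.661, 0.002]
wrist_force: [1.3, 0.1, -0.1]
width: 0.0009
grip_force: 0.0
t 1.55 q [ 0.1  -0.02  2.11 -0.    1.06  1.24] F [ 1.3  0.1 -0.1] panel now [-0.1219 -0.1064  0.2412] turn about tool z 0.0
tool x,y world [0.911 0.411 0.001] [ 0.411 -0.911  0.   ]
42,112,80 world [0.4575 0.3707 0.1613] tool delta [ 0.2226 -0.2183  0.0578]
```

```bash
echo '[{"sx": 0.027, "sy": -0.027}, {"sx": 0.028, "sy": -0.027}, {"sx": 0.028, "sy": -0.027}, {"sx": 0.028, "sy": -0.027}, {"sx": 0.028, "sy": -0.027}]' | python3 -m creep
echo '[{"sx": 0.028, "sy": -0.027}, {"sx": 0.028, "sy": -0.028}, {"sx": 0.028, "sy": -0.028}, {"sz": 0.03}, {"sz": 0.02}]' | python3 -m creep
python3 go.py 42,112,35 42,-75,35
```

```text
time_s: 1.97
ee_pos: [0.4158, 0.2604, 0.2186]
eef_rot: [3.071, 0.662, 0.0]
wrist_force: [0.2, -0.0, 0.3]
width: 0.0003
grip_force: 0.0
time_s: 2.38
ee_pos: [0.4582, 0.3701, 0.167]
eef_rot: [-3.07, -0.664, -0.001]
wrist_force: [-0.7, -0.0, -1.9]
width: 0.0006
grip_force: 0.0
t 2.3833 q [0.6  0.48 1.6  0.   1.07 1.75] F [-0.7 -0.  -1.9] panel now [0.0452 0.1111 0.0848] turn about tool z 0.002
tool x,y world [0.911 0.413 0.001] [ 0.413 -0.911 -0.   ]
42,112,35 world [0.478  0.38   0.1223] tool delta [ 0.0221 -0.0008  0.0447]
42,-75,35 world [0.5548 0.2095 0.1223] tool delta [0.0217 0.1862 0.0447]
```

```bash
echo '[{"sx": 0.021, "sy": -0.001, "sz": 0.02}, {"sz": 0.024}, {}, {}]' | python3 -m creep
python3 go.py 41,112,35.4
```

```text
time_s: 2.72
ee_pos: [0.4762, 0.3775, 0.124]
eef_rot: [3.07, 0.661, -0.004]
wrist_force: [-0.6, 0.3, 0.7]
width: 0.0006
grip_force: 0.0
t 2.7167 q [0.59 0.56 1.58 0.   1.01 1.74] F [-0.6  0.3  0.7] panel now [0.0405 0.1105 0.0378] turn about tool z 0.0
tool x,y world [ 0.912  0.411 -0.003] [ 0.411 -0.912  0.   ]
41,112,35.4 world [0.477  0.3795 0.1222] tool delta [ 0.0016 -0.0015  0.0018]
```

```bash
python3 - <<'E'
from bench import arm; import cv2
from geo import *
im=[]
for n,(x,y,w,h),s in(("top",(125,150,130,110),3),("side",(200,150,110,150),3)):
    c=arm.read_camera(n); a=cv2.resize(c["frame"][y:y+h,x:x+w],None,fx=s,fy=s,interpolation=cv2.INTER_CUBIC); im.append(cv2.copyMakeBorder(a,0,450-a.shape[0],0,0,0))
cv2.imwrite("pics/pre.png",cv2.hconcat(im))
E
```

```text
(no output)
```

View pics/pre.png

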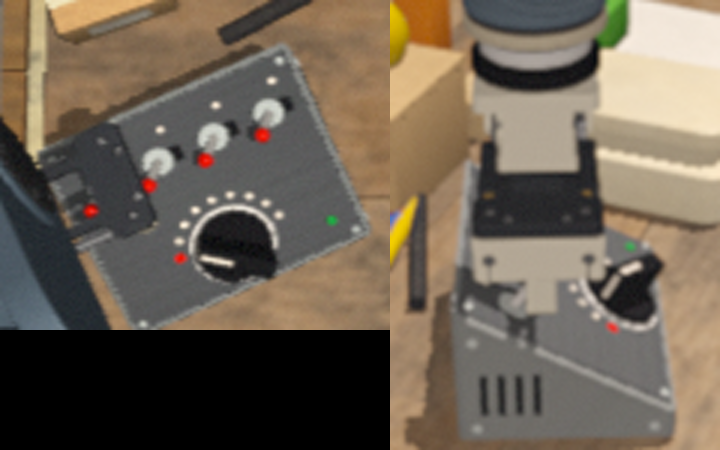

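Picture: the closed finger is to the left of toggle 1 (side crop (540,300)) and all the toggles are still on. I'll correct the last millimetres before dragging.

```bash
python3 go.py 41,112,35.4; echo '[{"sx": 0.001}, {}]' | python3 -m creep; python3 go.py 41,112,35.4 41,-75,35.4
```

```text
t 2.8167 q [0.59 0.56 1.58 0.   1.01 1.74] F [0.3 0.2 0.4] panel now [0.0425 0.1107 0.0391] turn about tool z 0.0
tool x,y world [0.912 0.411 0.001] [ 0.411 -0.912 -0.   ]
41,112,35.4 world [0.477  0.3795 0.1222] tool delta [ 0.0005 -0.0013  0.0039]
time_s: 2.98
ee_pos: [0.4782, 0.3787, 0.1262]
eef_rot: [-3.071, -0.661, -0.003]
wrist_force: [-0.6, -0.3, 0.3]
width: 0.0002
grip_force: 0.0
t 2.9833 q [ 0.59  0.56  1.57 -0.    1.01  1.74] F [-0.6 -0.3  0.3] panel now [0.0436 0.1107 0.0385] turn about tool z 0.0
tool x,y world [0.912 0.411 0.002] [ 0.411 -0.912 -0.   ]
41,112,35.4 world [0.477  0.3795 0.1222] tool delta [-0.0007 -0.0013  0.004 ]
41,-75,35.4 world [0.5539 0.2091 0.1222] tool delta [-0.0008  0.1857  0.0039]
```

```bash
echo '[{"sx": -0.001, "sz": 0.004}, {}, {}]' | python3 -m creep; python3 go.py 41,112,35.4; echo '[{"sy": 0.012}, {"sy": 0.012}, {"sy": 0.012}]' | python3 -m creep;  python3 go.py 41,76,35.4
```

```text
time_s: 3.23
ee_pos: [0.4766, 0.3778, 0.1206]
eef_rot: [3.071, 0.661, -0.0]
wrist_force: [0.1, -0.2, 0.7]
width: 0.0
grip_force: 0.0
t 3.2333 q [0.59 0.57 1.58 0.   1.   1.74] F [ 0.1 -0.2  0.7] panel now [0.0393 0.1106 0.0346] turn about tool z 0.0
tool x,y world [ 0.912  0.411 -0.   ] [ 0.411 -0.912  0.   ]
41,112,35.4 world [0.477  0.3795 0.1222] tool delta [ 0.0011 -0.0014 -0.0015]
time_s: 3.48
ee_pos: [0.4921, 0.3442, 0.1212]
eef_rot: [-3.071, -0.661, -0.001]
wrist_force: [-0.1, -0.2, 0.4]
width: 0.0004
grip_force: 0.1
t 3.4833 q [0.53 0.55 1.6  0.   0.99 1.68] F [-0.1 -0.2  0.4] panel now [0.0399 0.0735 0.0349] turn about tool z 0.0
tool x,y world [0.911 0.411 0.001] [ 0.411 -0.911 -0.   ]
41,76,35.4 world [0.4918 0.3467 0.1222] tool delta [ 0.0007 -0.0025 -0.001 ]
```

```bash
echo '[{"sx": 0.001, "sy": 0.012, "sz": -0.001}, {"sy": 0.012}, {"sy": 0.012}, {"sy": 0.012}, {"sy": 0.012}]' | python3 -m creep; python3 go.py 41,16,35.4; echo '[{"sy": 0.012}, {"sy": 0.012}, {"sy": 0.012}, {"sy": 0.012}]' | python3 -m creep;  python3 go.py 41,-80,35.4
```

```text
time_s: 3.9
ee_pos: [0.5177, 0.2894, 0.1216]
eef_rot: [3.071, 0.66, 0.0]
wrist_force: [-0.1, 0.2, 0.4]
width: 0.0003
grip_force: 0.0
t 3.9 q [ 0.43  0.54  1.62 -0.    0.98  1.58] F [-0.1  0.2  0.4] panel now [0.0408 0.0131 0.0349] turn about tool z -0.0
tool x,y world [ 0.912  0.411 -0.   ] [ 0.411 -0.912  0.   ]
41,16,35.4 world [0.5165 0.292  0.1222] tool delta [-0.0001 -0.0029 -0.0006]
time_s: 4.23
ee_pos: [0.5373, 0.2458, 0.1215]
eef_rot: [3.071, 0.661, -0.0]
wrist_force: [0.3, -0.1, 0.3]
width: 0.0005
grip_force: 0.0
t 4.2333 q [ 0.35  0.54  1.63 -0.    0.98  1.5 ] F [ 0.3 -0.1  0.3] panel now [ 0.0407 -0.0347  0.0348] turn about tool z 0.0
tool x,y world [ 0.912  0.411 -0.   ] [ 0.411 -0.912  0.   ]
41,-80,35.4 world [0.5559 0.2045 0.1222] tool delta [-0.      0.0453 -0.0007]
```

```bash
echo '[{"sy": 0.012}, {"sy": 0.012}, {"sy": 0.012}, {"sy": 0.012}, {}]' | python3 -m creep; echo '[{"sz": -0.03}, {"sz": -0.03}, {"sx": -0.035}, {"sx": -0.035}, {"sx": -0.035}]' | python3 -m creep; echo '[{"sx": -0.035}, {"sx": -0.035}, {}]' | python3 -m creep; python3 go.py -40,60,80; python3 - <<'E'
from bench import arm; import cv2
im=[]
for n,(x,y,w,h),s in(("top",(125,150,130,110),3),("side",(200,150,110,150),3)):
    c=arm.read_camera(n); a=cv2.resize(c["frame"][y:y+h,x:x+w],None,fx=s,fy=s,interpolation=cv2.INTER_CUBIC); im.append(cv2.copyMakeBorder(a,0,450-a.shape[0],0,0,0))
cv2.imwrite("pics/post.png",cv2.hconcat(im))
E
```

```text
time_s: 4.65
ee_pos: [0.5575, 0.2012, 0.1214]
eef_rot: [3.071, 0.658, -0.0]
wrist_force: [0.2, 0.3, -0.4]
width: 0.0005
grip_force: 0.0
time_s: 5.07
ee_pos: [0.4596, 0.1598, 0.1816]
eef_rot: [-3.071, -0.661, -0.001]
wrist_force: [0.1, -0.1, -0.2]
width: 0.0007
grip_force: 0.0
time_s: 5.32
ee_pos: [0.3919, 0.1298, 0.1809]
eef_rot: [3.071, 0.661, -0.006]
wrist_force: [1.4, 1.1, 0.8]
width: 0.0004
grip_force: 0.0
t 5.3167 q [ 0.21  0.15  2.02 -0.    0.97  1.35] F [1.4 1.1 0.8] panel now [-0.0857 -0.0807  0.1764] turn about tool z 0.0
tool x,y world [ 0.911  0.411 -0.004] [ 0.411 -0.911 -0.001]
-40,60,80 world [0.4141 0.2941 0.1203] tool delta [ 0.0881 -0.1406  0.0604]
```

View pics/post.png

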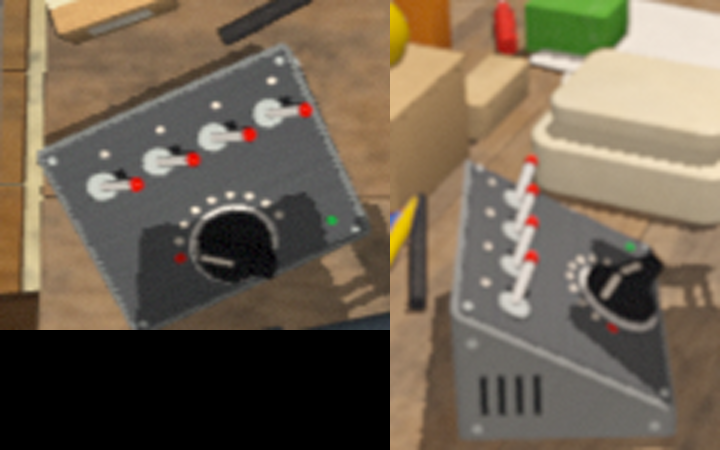

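All four toggles lean right (off); top crop tips at (137,184), (193,160), (250,134), (305,110), and the dial has not moved. Next is the dial push path.

```bash
cat > push.py <<'E'
from geo import *
p=load(); R,t=panel(p); by=Ro.from_euler('z',p[2]).as_matrix()
def phi(u,v,n,hw):
    g=np.array([[a,b,h] for a in np.linspace(-.0075,.0075,11) for b in np.linspace(-hw,hw,25) for h in np.linspace(0,.04,41)])
    q=g@by.T@R+np.array([u,v,n])/1000; q=q[(q[:,2]<.036)&(q[:,2]>.008)]
    r=np.hypot(q[:,0]+.045,q[:,1]); th=np.degrees(np.arctan2(q[:,0]+.045,q[:,1])); k=(r>.0081)&(r<.031)
    if not k.any(): return "-"
    ph=th[k]+np.degrees(np.arcsin(.008/r[k])); i=np.argmax(ph); return f"{ph[i]:.0f}/{1000*r[k][i]:.0f}"
for hw in(.0175,.011):
  for u in(-35,-28,-24,-20,-16): print(hw,u,[(v,phi(u,v,20,hw)) for v in range(50,-8,-4)])
E
python3 push.py
```

```text
0.0175 -35 [(50, '-'), (46, '38/31'), (42, '53/31'), (38, '64/31'), (34, '73/31'), (30, '81/30'), (26, '89/29'), (22, '135/8'), (18, '167/8'), (14, '193/8'), (10, '230/8'), (6, '229/8'), (2, '227/8'), (-2, '225/9'), (-6, '231/8')]
0.0175 -28 [(50, '-'), (46, '38/31'), (42, '53/31'), (38, '64/31'), (34, '73/31'), (30, '81/31'), (26, '89/31'), (22, '111/11'), (18, '137/11'), (14, '155/11'), (10, '164/13'), (6, '168/16'), (2, '171/19'), (-2, '173/22'), (-6, '174/26')]
0.0175 -24 [(50, '-'), (46, '-'), (42, '53/31'), (38, '64/31'), (34, '73/31'), (30, '81/31'), (26, '89/31'), (22, '105/15'), (18, '121/15'), (14, '136/15'), (10, '147/16'), (6, '154/19'), (2, '159/21'), (-2, '163/24'), (-6, '165/28')]
0.0175 -20 [(50, '-'), (46, '-'), (42, '52/31'), (38, '63/31'), (34, '73/31'), (30, '81/31'), (26, '89/31'), (22, '101/19'), (18, '114/19'), (14, '126/19'), (10, '136/20'), (6, '143/22'), (2, '149/24'), (-2, '154/27'), (-6, '157/30')]
0.0175 -16 [(50, '-'), (46, '-'), (42, '-'), (38, '63/31'), (34, '73/31'), (30, '81/31'), (26, '89/31'), (22, '99/23'), (18, '110/23'), (14, '119/23'), (10, '12
[... 491 characters left out ...]
, '170/17'), (-6, '172/20')]
0.011 -24 [(50, '-'), (46, '-'), (42, '-'), (38, '44/31'), (34, '57/31'), (30, '67/31'), (26, '76/31'), (22, '84/31'), (18, '94/16'), (14, '111/15'), (10, '127/15'), (6, '140/15'), (2, '150/17'), (-2, '156/19'), (-6, '161/22')]
0.011 -20 [(50, '-'), (46, '-'), (42, '-'), (38, '-'), (34, '57/31'), (30, '67/31'), (26, '76/31'), (22, '84/31'), (18, '93/20'), (14, '106/19'), (10, '119/19'), (6, '130/19'), (2, '139/21'), (-2, '146/23'), (-6, '151/25')]
0.011 -16 [(50, '-'), (46, '-'), (42, '-'), (38, '-'), (34, '-'), (30, '67/31'), (26, '76/31'), (22, '84/31'), (18, '93/24'), (14, '103/23'), (10, '113/23'), (6, '123/23'), (2, '131/24'), (-2, '138/26'), (-6, '144/28')]
```

```bash
sed -i '/^for hw/,$d' push.py; cat >> push.py <<'E'
for hw in(.0175,.011): print([(u,v,phi(u,v,20,hw)) for u,v in((-64,44),(-60,42),(-54,38),(-48,35),(-42,32),(-36,30),(-30,27),(-24,24),(-18,21),(-18,18))])
E
python3 push.py; python3 go.py -64,44,20 -60,42,20 -48,35,20 -36,30,20 -24,24,20 -18,21,20
```

```text
[(-64, 44, '14/27'), (-60, 42, '25/25'), (-54, 38, '44/22'), (-48, 35, '60/23'), (-42, 32, '73/25'), (-36, 30, '81/29'), (-30, 27, '87/31'), (-24, 24, '96/16'), (-18, 21, '103/21'), (-18, 18, '112/21')]
[(-64, 44, '-'), (-60, 42, '-'), (-54, 38, '34/28'), (-48, 35, '48/28'), (-42, 32, '60/29'), (-36, 30, '67/31'), (-30, 27, '74/31'), (-24, 24, '80/31'), (-18, 21, '86/31'), (-18, 18, '93/22')]
t 5.4167 q [0.21 0.16 2.01 0.   0.97 1.36] F [-0.2  0.8  0.2] panel now [-0.0807 -0.0814  0.1748] turn about tool z -0.0
tool x,y world [0.912 0.411 0.001] [ 0.411 -0.912  0.   ]
-64,44,20 world [0.4291 0.2833 0.0563] tool delta [ 0.0918 -0.1254  0.1258]
-60,42,20 world [0.4331 0.2829 0.0583] tool delta [ 0.0952 -0.1234  0.1238]
-48,35,20 world [0.4454 0.2808 0.0643] tool delta [ 0.1056 -0.1164  0.1178]
-36,30,20 world [0.4569 0.2805 0.0703] tool delta [ 0.116  -0.1114  0.1118]
-24,24,20 world [0.4689 0.2793 0.0763] tool delta [ 0.1264 -0.1054  0.1058]
-18,21,20 world [0.4749 0.2787 0.0793] tool delta [ 0.1316 -0.1024  0.1028]
```

```bash
echo '[{"sx": 0.023, "sy": -0.031}, {"sx": 0.023, "sy": -0.031}, {"sx": 0.023, "sy": -0.031}, {"sx": 0.023, "sy": -0.032}, {"sz": 0.03}]' | python3 -m creep; echo '[{"sz": 0.03}, {"sz": 0.03}, {"sz": 0.02}, {}, {}]' | python3 -m creep;  python3 go.py -64,44,20
```

```text
time_s: 5.83
ee_pos: [0.434, 0.2904, 0.1553]
eef_rot: [-3.066, -0.665, -0.017]
wrist_force: [0.9, 0.2, 0.6]
width: 0.0004
grip_force: 0.0
time_s: 6.25
ee_pos: [0.4299, 0.2835, 0.0711]
eef_rot: [3.071, 0.661, -0.002]
wrist_force: [-0.7, -0.2, 0.6]
width: 0.0004
grip_force: 0.0
t 6.25 q [0.49 0.5  1.86 0.   0.79 1.64] F [-0.7 -0.2  0.6] panel now [-0.0559  0.0438  0.0324] turn about tool z 0.0
tool x,y world [ 0.911  0.411 -0.001] [ 0.411 -0.911  0.   ]
-64,44,20 world [0.4291 0.2833 0.0563] tool delta [-0.0008 -0.0002  0.0148]
```

```bash
echo '[{"sz": 0.0145}, {}]' | python3 -m creep; python3 go.py -64,44,20; echo '[{"sx": 0.005, "sy": 0.003, "sz": -0.003}, {"sx": 0.005, "sy": 0.003, "sz": -0.003}, {"sx": 0.004, "sy": 0.003, "sz": -0.002}, {}]' | python3 -m creep;  python3 go.py -36,30,20
```

```text
time_s: 6.42
ee_pos: [0.4301, 0.2835, 0.0572]
eef_rot: [-3.071, -0.661, -0.001]
wrist_force: [0.1, -0.6, -0.1]
width: 0.0006
grip_force: 0.0
t 6.4167 q [0.49 0.52 1.87 0.   0.75 1.64] F [ 0.1 -0.6 -0.1] panel now [-0.0627  0.0437  0.0203] turn about tool z 0.0
tool x,y world [0.912 0.411 0.   ] [ 0.411 -0.912 -0.   ]
-64,44,20 world [0.4291 0.2833 0.0563] tool delta [-0.001  -0.0003  0.0009]
time_s: 6.75
ee_pos: [0.4478, 0.2809, 0.0666]
eef_rot: [-3.071, -0.66, -0.004]
wrist_force: [0.5, 0.9, -1.0]
width: 0.0007
grip_force: 0.0
t 6.75 q [ 0.47  0.52  1.83 -0.    0.79  1.62] F [ 0.5  0.9 -1. ] panel now [-0.045   0.0341  0.0209] turn about tool z -0.0
tool x,y world [0.912 0.411 0.003] [ 0.411 -0.912 -0.   ]
-36,30,20 world [0.4569 0.2805 0.0703] tool delta [ 0.0082  0.0041 -0.0037]
```

```bash
echo '[{"sx": 0.004, "sy": 0.002, "sz": -0.002}, {"sx": 0.004, "sy": 0.002, "sz": -0.002}, {}]' | python3 -m creep; echo '[{"sx": 0.005, "sy": 0.003, "sz": -0.003}, {"sx": 0.005, "sy": 0.003, "sz": -0.003}, {}]' | python3 -m creep; python3 go.py -18,21,20; python3 - <<'E'
from bench import arm; import cv2
im=[]
for n,(x,y,w,h),s in(("top",(165,190,70,75),5),("side",(200,150,110,150),3)):
    c=arm.read_camera(n); a=cv2.resize(c["frame"][y:y+h,x:x+w],None,fx=s,fy=s,interpolation=cv2.INTER_CUBIC); im.append(cv2.copyMakeBorder(a,0,450-a.shape[0],0,0,0))
cv2.imwrite("pics/d1.png",cv2.hconcat(im))
E
```

```text
time_s: 7.0
ee_pos: [0.4557, 0.2804, 0.0696]
eef_rot: [-3.071, -0.66, -0.001]
wrist_force: [-1.9, 1.5, 0.9]
width: 0.0002
grip_force: 1.2
time_s: 7.25
ee_pos: [0.4684, 0.2791, 0.076]
eef_rot: [-3.071, -0.66, -0.004]
wrist_force: [0.2, 0.7, -0.0]
width: 0.0006
grip_force: 0.0
t 7.25 q [ 0.45  0.53  1.78 -0.    0.83  1.6 ] F [ 0.2  0.7 -0. ] panel now [-0.0246  0.024   0.02  ] turn about tool z -0.0
tool x,y world [0.912 0.411 0.003] [ 0.411 -0.912  0.   ]
-18,21,20 world [0.4749 0.2787 0.0793] tool delta [ 0.0058  0.003  -0.0033]
```

View pics/d1.png

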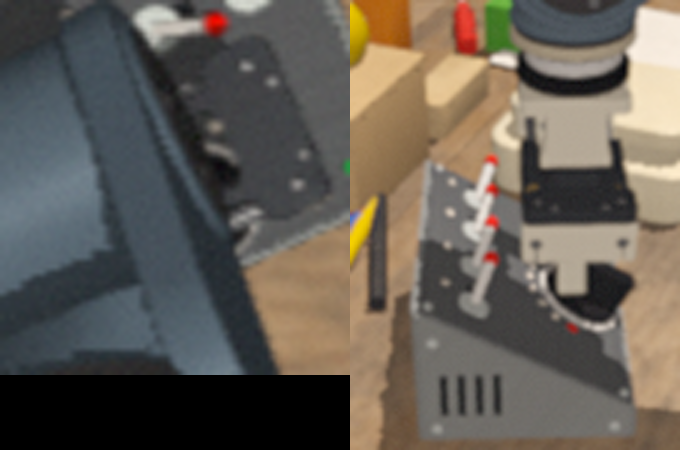

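The gripper hides the dial in both views (the finger is at about (570,280) in the side crop), so I'll back off to see the pointer.

```bash
echo '[{"sx": -0.01, "sy": -0.02}, {"sz": -0.035}, {"sz": -0.035}, {"sz": -0.035}, {"sx": -0.035, "sy": 0.02}]' | python3 -m creep; echo '[{"sx": -0.03, "sy": 0.028}, {"sx": -0.03, "sy": 0.028}, {"sx": -0.03, "sy": 0.028}, {"sy": 0.03}, {}]' | python3 -m creep; python3 go.py; python3 - <<'E'
from bench import arm; import cv2
im=[]
for n,(x,y,w,h),s in(("top",(175,205,55,50),7),("side",(250,225,50,50),7)):
    c=arm.read_camera(n); a=cv2.resize(c["frame"][y:y+h,x:x+w],None,fx=s,fy=s,interpolation=cv2.INTER_CUBIC); im.append(a)
cv2.imwrite("pics/d2.png",cv2.hconcat(im))
E
```

```text
time_s: 7.77
ee_pos: [0.4312, 0.2647, 0.1869]
eef_rot: [-3.067, -0.662, -0.022]
wrist_force: [1.5, -0.4, 0.7]
width: 0.0005
grip_force: 0.0
time_s: 8.18
ee_pos: [0.3908, 0.1163, 0.1805]
eef_rot: [3.071, 0.656, 0.002]
wrist_force: [0.2, -0.0, 0.6]
width: 0.0008
grip_force: 0.0
t 8.1833 q [ 0.18  0.14  2.04 -0.    0.96  1.33] F [ 0.2 -0.   0.6] panel now [-0.0916 -0.0926  0.1793] turn about tool z -0.002
tool x,y world [0.913 0.409 0.001] [ 0.409 -0.913  0.001]
```

View pics/d2.png

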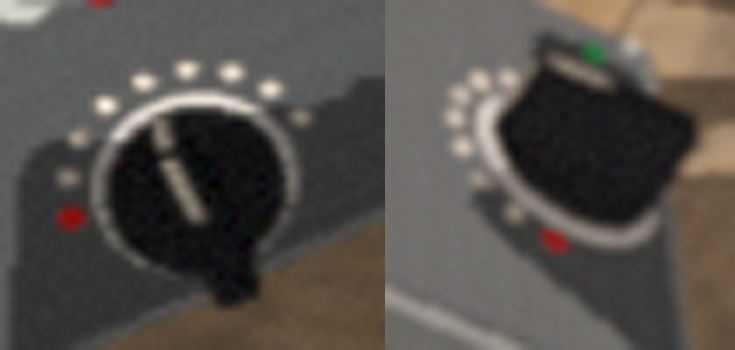

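The pointer line in the top crop runs from (166,162) to (202,222), and in the side crop from (547,62) to (612,86).

```bash
cat > ang.py <<'E'
from geo import *; from bench import arm
R,t=panel(load())
def ang(n,px):
    c=arm.read_camera(n); o=-c["R"].T@c["t"]; P=[]
    for q in px:
        d=c["R"].T@np.linalg.solve(c["camera_matrix"],np.r_[q,1]); a=R.T@(o-t); b=R.T@d; P.append(a+b*(.036-a[2])/b[2])
    d=P[0]-P[1]; f=np.degrees(np.arctan2(d[0],d[1])); print(n,np.round(P,4).tolist(),f.round(1),"pos",((f-10)/20).round(2))
E
python3 - <<'E'
from ang import *
ang("top",np.array([(166,162),(202,222)])/7+[175,205]); ang("side",np.array([(162,62),(227,86)])/7+[250,225])
E
python3 go.py -30,46,20 -26,34,20 -18,21,20
```

```text
top [[-0.016, 0.001, 0.036], [-0.0404, -0.0005, 0.036]] 86.5 pos 3.83
side [[-0.0192, 0.0012, 0.036], [-0.0431, -0.0022, 0.036]] 81.8 pos 3.59
t 8.3833 q [0.18 0.14 2.04 0.   0.96 1.33] F [-0.4 -1.   0.4] panel now [-0.0908 -0.0889  0.1784] turn about tool z 0.0
tool x,y world [ 0.911  0.411 -0.   ] [ 0.411 -0.911 -0.   ]
-30,46,20 world [0.4551 0.2973 0.0733] tool delta [ 0.1319 -0.1348  0.1068]
-26,34,20 world [0.4632 0.2877 0.0753] tool delta [ 0.1354 -0.1228  0.1048]
-18,21,20 world [0.4749 0.2787 0.0793] tool delta [ 0.1423 -0.1098  0.1008]
```

```bash
echo '[{"sx": 0.026, "sy": -0.027}, {"sx": 0.026, "sy": -0.027}, {"sx": 0.026, "sy": -0.027}, {"sx": 0.027, "sy": -0.027}, {"sx": 0.027, "sy": -0.027}]' | python3 -m creep; echo '[{"sz": 0.035}, {"sz": 0.035}, {"sz": 0.034}, {}, {}]' | python3 -m creep; python3 go.py -18,40,20 -18,28,20
```

```text
time_s: 8.8
ee_pos: [0.4547, 0.3001, 0.1798]
eef_rot: [3.071, 0.664, -0.001]
wrist_force: [1.2, 0.2, 0.1]
width: 0.0003
grip_force: 0.0
time_s: 9.22
ee_pos: [0.454, 0.2975, 0.0754]
eef_rot: [3.07, 0.663, -0.005]
wrist_force: [0.5, 0.4, 0.7]
width: 0.0004
grip_force: 0.0
t 9.2167 q [0.49 0.53 1.78 0.   0.83 1.64] F [0.5 0.4 0.7] panel now [-0.0298  0.0466  0.0222] turn about tool z 0.002
tool x,y world [ 0.911  0.413 -0.003] [ 0.413 -0.911  0.   ]
-18,40,20 world [0.467  0.2961 0.0793] tool delta [ 0.0113  0.0066 -0.004 ]
-18,28,20 world [0.472  0.2851 0.0793] tool delta [ 0.0113  0.0186 -0.004 ]
```

```bash
echo '[{"sx": 0.006, "sy": 0.009, "sz": -0.002}, {"sx": 0.005, "sy": 0.008, "sz": -0.002}, {}]' | python3 -m creep | grep -E "force|ee_pos"; python3 go.py|head -1; echo '[{"sy": 0.002}, {}]' | python3 -m creep| grep -E "force|ee_pos"; python3 go.py|head -1;  echo '[{"sy": 0.002}, {}]' | python3 -m creep| grep -E "force|ee_pos"; python3 go.py |head -1
```

```text
ee_pos: [0.4751, 0.2857, 0.0827]
wrist_force: [0.5, -0.5, 0.4]
grip_force: 0.0
t 9.4667 q [ 0.46  0.53  1.75 -0.    0.85  1.61] F [ 0.5 -0.5  0.4] panel now [-0.0136  0.0272  0.0214] turn about tool z -0.001
ee_pos: [0.4736, 0.2837, 0.081]
wrist_force: [-0.4, -0.0, 0.3]
grip_force: 0.0
t 9.6333 q [ 0.46  0.53  1.76 -0.    0.85  1.6 ] F [-0.4 -0.   0.3] panel now [-0.0164  0.0261  0.021 ] turn about tool z -0.001
ee_pos: [0.4738, 0.282, 0.0803]
wrist_force: [0.0, 0.2, 0.7]
grip_force: 0.0
t 9.8 q [ 0.45  0.53  1.76 -0.    0.85  1.6 ] F [0.  0.2 0.7] panel now [-0.0171  0.0244  0.0207] turn about tool z 0.0
```

```bash
echo '[{"sy": 0.002}, {}]' | python3 -m creep >/dev/null; python3 go.py|head -1; echo '[{"sy": 0.002}, {}]' | python3 -m creep>/dev/null; python3 go.py|head -1;  echo '[{"sy": 0.002}, {}]' | python3 -m creep>/dev/null; python3 go.py |head -1
```

```text
t 9.9667 q [0.45 0.53 1.76 0.   0.85 1.6 ] F [-0.8  0.4  1.2] panel now [-0.0172  0.0226  0.0205] turn about tool z 0.0
t 10.1333 q [0.45 0.53 1.76 0.   0.85 1.59] F [-0.6  3.2  2.2] panel now [-0.0168  0.0207  0.0205] turn about tool z 0.0
t 10.3 q [ 0.44  0.53  1.76 -0.    0.85  1.59] F [ 0.1 -0.2 -0.5] panel now [-0.0171  0.0183  0.0204] turn about tool z 0.0
```

Force rose to 4 N and then dropped to zero: one click passed. I'll back off and check.

```bash
echo '[{"sy": -0.02}, {"sz": -0.035}, {"sz": -0.035}, {"sz": -0.035}, {"sx": -0.035, "sy": 0.02}]' | python3 -m creep>/dev/null; echo '[{"sx": -0.03, "sy": 0.028}, {"sx": -0.03, "sy": 0.028}, {"sx": -0.03, "sy": 0.028}, {"sx": -0.02, "sy": 0.03}, {}]' | python3 -m creep; python3 - <<'E'
from bench import arm; import cv2
im=[]
for n,(x,y,w,h),s in(("top",(135,175,95,80),4),("side",(215,200,90,80),4)):
    c=arm.read_camera(n); a=cv2.resize(c["frame"][y:y+h,x:x+w],None,fx=s,fy=s,interpolation=cv2.INTER_CUBIC); im.append(a)
cv2.imwrite("pics/d3.png",cv2.hconcat(im))
E
```

```text
time_s: 11.13
ee_pos: [0.3892, 0.109, 0.1849]
eef_rot: [3.071, 0.656, -0.003]
wrist_force: [0.3, 0.0, 0.7]
width: 0.0008
grip_force: 0.0
```

View pics/d3.png

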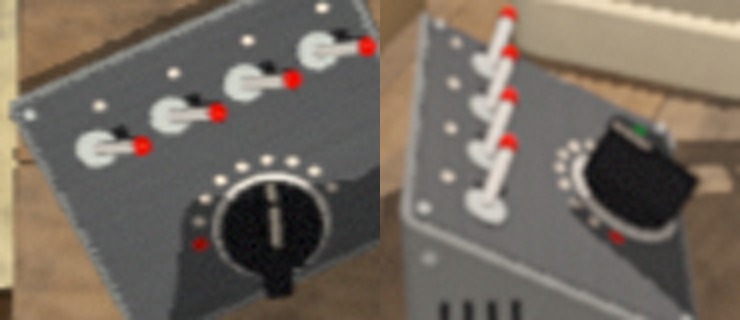

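```bash
python3 - <<'E'
from ang import *
ang("top",np.array([(273,208),(278,246)])/4+[135,175])
E
```

```text
top [[-0.018, -0.0089, 0.036], [-0.0406, -0.002, 0.036]] 107.2 pos 4.86
```

The dial is in position 5 (it measured 3.83 in the position-4 well, now 4.86), with its pointer line aimed at the fifth white dot at (267,160). All four toggles are off and the robot is clear.

```bash
python3 -c "
from bench import arm
print(arm.sign_off())"
```

```text
the job is handed in; nothing more can be done
None
```

The bench is shut down and handed in: all four toggles are off to the right, and the timer dial was then clicked clockwise to position 5. It took about 11 s of the 54 s, and the arm touched only the toggles and the dial.

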